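# Hang the drain plate in the dip pot with its twist-lock cover

## Robot

A 7-joint arm with a two-finger parallel gripper is mounted at the origin on a cart in front of the work surface, level with it; the furniture and walls round the work are solid. World frame = base frame: x ahead of the robot, y to its left, z up, the work surface at z = 0. Lengths are in m, angles in rad, forces in N, time in s.
With the tool pointing down it reaches from about 0.4 to 0.85 m from the base axis. Payload 4.5 kg.
Tool frame: the origin (TCP) lies where the fingers leave the gripper's body, on its centre line; the fingertips stand 64 mm ahead of it and the grasp point (between the pads) lies 45 mm ahead of it; z points along the fingers, y is the line along which they close (so a half turn about z gives the same grasp; the last joint's range is limited). The gripper opens to 88 mm and grips with 3 to 60 N. Pads are 18 mm wide; open, the fingers measure 123 mm over their backs; the gripper's body (75 mm by 187 mm) begins 45 mm behind the grasp point.
Start: joints at [1.259, 0.689, -0.195, 1.565, 0.157, 0.902, -0.215], TCP at [0.212, -0.588, 0.303] pointing down, gripper open.
Joint ranges: [-3.01, 3.01], [-0.46, 2.08], [-1.47, 1.51], [0.13, 2.56], [-1, 4.14], [0.04, 2.09], [-2.66, 2.66]. Speed limits (rad/s): [2.57, 2.57, 3.14, 3.14, 3.14, 3.14, 3.14].

## Interface

Orientations are given as a unit quaternion [x, y, z, w].
In Python, from plant import r gives the robot as it stands.
- The arm moves only by the tool play_rows, never from a script. Its arguments are lists of equal length, an entry for each row: "translation": the shift along the tool's x, y, z in m, a list of three; "delta_rot": the turn, a rotation vector about the tool's x, y, z in degrees, a list of three; "grip": the opening, from -1 (shut) to 1 (fully open). In form: {"translation": [[x, y, z], ...], "delta_rot": [[rx, ry, rz], ...], "grip": [grip, ...]}. A call has 1 to 20 rows; each row shifts and turns the commanded pose from where the row before left it, along the tool's axes as they then stand; what a row does not reach is not made up. A row lasts 1/8 s, in which the tool goes at most 62.5 mm and 10.7 degrees, less where a joint would pass 70% of its speed; a pose out of reach is approached as far as the arm can. A call with a gripper value outside its range is refused whole. The fingers move at their own pace and stop on an object; "squeeze" is the grip in N (left out, the last holds). Time passes only in rows, so rows that do not move let the fingers close. It gives the time, the measured TCP pose, the force, the opening and the grip force at its end, in the units of the state.
- r.get_state(): the state, without advancing time (a new reading comes with each control period).
- r.snapshot(name): name is "scene" or "top"; returns the picture (400x640x3 uint8, blue, green, red); there is no depth.
- r.get_calibration(name): a dict with "intrinsics" (3x3 intrinsics, pixels), "k1" (the pictures are not rectified: a ray, as slopes to the right and down, at radius r is drawn at 1 + k1 r^2 times it, then the intrinsics apply), "eye" and "rotation" of the camera in the world. Camera axes: x right, y up, looking along -z (the intrinsics and any distortion apply to the point x, -y, -z); pixel columns grow to the right and rows downward; lengths in m; the calibration is good to about 2 mm. A picture is of the moment at which its call begins. get_calibration takes no time and is no camera call.
- r.finish_job(): hands the job in; it is judged then, once.
Trained networks look in the newest picture that a camera, given by its name, has taken for a name from the list of things; names that differ only in an ending like _2 or _b are one class to them, and where a whole thing is asked for, a point or a joint stands for the part that bears it (a point fixed in the world has none). Each returns a list of dicts, best first, with "confidence" (0 to 1); they miss things now and then, are a little off and sometimes report something else, mostly with a low value. They report only what shows in the picture. A call takes as long as a camera call.
- r.look_for(camera, target): "point" ([x, y, z] in m, in world coordinates, good to about 4 mm: the middle of the surface that is visible of it).
- r.silhouettes(camera, target): "pixels" (400x640 bool, what is visible of it).
The state is a dict: "clock": time; "q": joint angles; "qd": joint speeds; "joint_torque": joint torques, N m; "tool_pos": TCP position; "eef_rot": TCP orientation; "contact_force": force on the tool from outside, world axes, zero at the start; "moment": the same for the moment, N m; "opening": opening from 0.0 (shut) to 1.0 (fully open); "finger_force": force on a finger pad.
Only numpy, scipy, OpenCV 4.12 (cv2) and the standard library are available. Lean on these libraries where they do the work, as an engineer would, in place of code of your own. Each camera call takes 0.05 s, during which the arm holds its last target. There are 200 camera calls.

## Task

The cover and the drain plate of the bench dip pot stand on the counter hooked together: carry the pair over by the cover's grip, keeping it level, and lower it onto the pot so that the plate's two ears drop into the two notches of the rim. Then twist the cover clockwise (seen from above) to unhook it, and lift the cover alone, leaving the plate undisturbed in its notches. Finish while holding the cover: keep it gripped, level and still, over the pot, about a hand's breadth above the plate, so that the bearings can be laid on the plate; leave the bearings and the grease tin where they are.

Things in the scene. Friction and masses are not known exactly. Their poses are not given: they have to be found in the camera images.
- dip_pot: the dip pot: round grey metal pot, open at the top, bolted to the counter by three small foot lugs (reach 87 mm from its axis); it does not move. Origin at the centre of its underside, z up. 75 mm high, 109 mm outside, 99 mm inside diameter. The rim has two notches facing each other, at the pot's +y and -y. Half a turn makes no difference
- notch (a point): middle of the floor of the pot's +y notch, 52 mm from the axis, 65 mm above the counter (the other faces it across the pot). A notch is 10 mm deep, 19 mm wide at the floor, flaring to 27 mm at the rim
- drain_plate: the inner lid: round slotted steel plate, 92 mm diameter, 4 mm thick, 0.24 to 0.39 kg. Origin at the centre of its underside, z up. Two flat ears, 12 mm wide, 4 mm thick, stand out along its +y and -y to 72 mm from the centre, 13 mm past the cover's edge. In place, its underside rests on the notch floors; play 3.5 mm in the pot's mouth and beside the ears. Half a turn makes no difference
- t_bar (a point): centre of the T-bar on the post in the middle of the plate, 23.5 mm above the plate's origin: a round bar, 9 mm thick, 54 mm long, along the plate's x. It stands out above the cover through the cover's slot and lies across that slot while the lids are hooked
- cover: the outer lid: round grey metal cover, 118 mm diameter, 3 mm thick, 0.3 kg, lying on the plate. Origin at the centre of its underside, 9 mm above the plate's at the start, z up; hooked, its yaw is the plate's (to 2 degrees). Lifted, it rises 7 mm and then takes the plate along by the T-bar, which small beads 3 mm high keep from turning (play 2 mm, 2 degrees)
- cover_slot (a point): centre of the slot (14 x 60 mm) in the cover's top. On the pot's rim the cover lies 10 mm above the plate's origin, T-bar clear of the beads. Turned 60 degrees clockwise from above (yaw falling) against the plate, which the notches hold, the slot lies along the T-bar (5 degrees either way) and the cover lifts off; stop pins meet the bar 3 degrees beyond
- cover_grip (a point): middle of the black grip of the cover's bridge handle, 49 mm above the cover's origin, 58 mm above the counter at the start. The grip is 12 mm thick (cover's x), 66 mm long (cover's y, so along the plate's ears at the start), 16 mm high; below it 35 mm are free above the cover, of which the T-bar takes up to 17 mm. Axes as the cover's
- bearing_a: ball bearing, 52 mm diameter, 15 mm high, lying flat on the counter near the work; leave it there. Origin at the centre of its underside
- bearing_b: ball bearing, 40 mm diameter, 12 mm high, lying flat on the counter near the work; leave it there. Origin at the centre of its underside
- grease_tin: closed round grease tin, 68 mm diameter, 48 mm high, standing behind the work; leave it there. Origin at the centre of its underside

How it is judged:
On the way, in this order (a step that is already met when the one before it is completed fails the run):
1. the cover and the drain plate are off the counter together, hooked (height (world z) of drain_plate above 0.03 m and z of cover in the frame of drain_plate below 0.025 m and contact force between the fingers and cover above 0.5 N), for 0.2 s.
2. the plate hangs in the pot's notches with the cover still on it and held (z of drain_plate in the frame of dip_pot below 0.068 m and horizontal distance between drain_plate and dip_pot below 0.008 m and angle between the y axis of drain_plate and the y axis of dip_pot, either way round below 0.14 rad and z of cover in the frame of drain_plate below 0.025 m and contact force between the fingers and cover above 0.5 N), for 0.1 s.
At the end, for the whole second after the job is handed in: The plate rests level in the pot, ears in the notches (within 8 mm and 8 degrees, underside at most 3 mm off the notch floor). The cover is gripped, still, level within 11 degrees, 60 to 200 mm above the plate, within 50 mm of the pot's axis, and touches neither plate nor pot (z of drain_plate in the frame of dip_pot between 0.06 and 0.068 m and horizontal distance between drain_plate and dip_pot below 0.008 m and angle between the y axis of drain_plate and the y axis of dip_pot, either way round below 0.14 rad and angle between drain_plate's own z axis and vertical below 0.06 rad and linear speed of drain_plate below 0.02 m/s and z of cover in the frame of drain_plate between 0.06 and 0.2 m and horizontal distance between cover and dip_pot below 0.05 m and angle between cover's own z axis and vertical below 0.2 rad and linear speed of cover below 0.03 m/s and contact force between the fingers and cover above 0.5 N and contact force between cover and drain_plate below 0.1 N and contact force between cover and dip_pot below 0.1 N); the arm keeps its last pose, push and grip.
It fails at once if the drain plate is tipped by more than 20 degrees (angle between drain_plate's own z axis and vertical above 0.35 rad).
It fails at once if the twisted cover lifts the drain plate out of the notches again (angle between the x axis of drain_plate and the x axis of cover, either way round above 0.3 rad and z of drain_plate in the frame of dip_pot above 0.08 m and z of cover in the frame of drain_plate below 0.025 m and horizontal distance between drain_plate and dip_pot below 0.03 m).
It fails at once if a bearing or the grease tin is pushed more than 25 mm from its place (distance of any of bearing_a, bearing_b, grease_tin from where it was at the start of the episode above 0.025 m).
It also fails if it takes over 48 s, if anything falls off the work surface, if the arm or the gripper's body presses on something with over 40 N, if the wrist force passes 120 N, or if a joint passes its speed limit or range.

## Working session

There is one attempt and no reset: what is moved stays moved. The work goes in short steps, Python scripts to look and compute and a tool call to move; the robot and the scene stay as the last step left them, time stands still between calls to the robot, and variables do not carry over. Pictures are saved under pics/ and viewed, at most 10 in all, crops included, and the job is handed in when it is done.

Besides the shell and the picture viewer there is one more tool, called after "Emit:" as name(argument=value, ...), one argument or row to a line, values as JSON. play_rows: Moves the arm, as the interface text tells. Its arguments: {"type":"object","properties":{"translation":{"type":"array","items":{"type":"array","items":{"type":"number"}}},"delta_rot":{"type":"array","items":{"type":"array","items":{"type":"number"}}},"grip":{"type":"array","items":{"type":"number"}},"squeeze":{"type":"number"}},"required":["translation","delta_rot","grip"]}

```bash
mkdir -p pics; cat > h.py <<'E'
import numpy as np, cv2
from plant import r
from scipy.spatial.transform import Rotation as R
def cal(n):
    c=r.get_calibration(n); rot=np.array(c["rotation"],float)
    if rot.size==4: rot=R.from_quat(rot).as_matrix()
    return np.array(c["intrinsics"]),float(c["k1"]),np.array(c["eye"]),rot.reshape(3,3)
def proj(n,P):
    K,k1,e,M=cal(n); p=(np.atleast_2d(P)-e)@M
    s=np.c_[p[:,0]/-p[:,2],-p[:,1]/-p[:,2]]; s=s*(1+k1*(s**2).sum(1,keepdims=True))
    return s@np.diag([K[0,0],K[1,1]])+K[:2,2]
def back(n,uv,z):
    K,k1,e,M=cal(n); d=(np.atleast_2d(uv)-K[:2,2])/[K[0,0],K[1,1]]; s=d.copy()
    for _ in range(20): s=d/(1+k1*(s**2).sum(1,keepdims=True))
    D=np.c_[s[:,0],-s[:,1],-np.ones(len(s))]@M.T
    return e+D*((z-e[2])/D[:,2])[:,None]
E
python3 - <<'E'
from h import *
for n in ("scene","top"):
    im=r.snapshot(n); cv2.imwrite(f"pics/{n}0.png",im); print(n,r.get_calibration(n))
    for t in ("dip_pot","notch","drain_plate","t_bar","cover","cover_slot","cover_grip","bearing_a","bearing_b","grease_tin"):
        print(n,t,[(np.round(d["point"],3).tolist(),round(d["confidence"],2)) for d in r.look_for(n,t)[:3]])
print(r.get_state())
E
```

```text
scene {'intrinsics': array([[365.94362028,   0.        , 317.01631922],
       [  0.        , 365.94362028, 199.81579816],
       [  0.        ,   0.        ,   1.        ]]), 'k1': -0.07581682812917272, 'eye': array([ 0.23669538, -0.55548808,  0.85587896]), 'rotation': array([ 0.34200841, -0.07826936, -0.22257863,  0.90959492])}
scene dip_pot [([0.633, -0.252, 0.019], 0.7)]
scene notch [([0.631, -0.256, 0.024], 0.6)]
scene drain_plate []
scene t_bar [([0.56, 0.093, 0.004], 0.54)]
scene cover [([0.553, 0.09, 0.013], 0.94)]
scene cover_slot [([0.553, 0.087, 0.01], 0.74)]
scene cover_grip [([0.554, 0.089, 0.01], 0.86)]
scene bearing_a [([0.398, 0.039, 0.018], 0.62), ([0.388, -0.116, 0.01], 0.6)]
scene bearing_b [([0.398, 0.039, 0.018], 0.62), ([0.388, -0.116, 0.01], 0.6)]
scene grease_tin [([0.639, 0.305, 0.044], 0.73)]
top {'intrinsics': array([[473.93696471,   0.        , 323.46722202],
       [  0.        , 473.93696471, 195.6773803 ],
       [  0.        ,   0.        ,   1.        ]]), 'k1': 0.017823249945911838, 'eye': array([0.34636761, 0.01169137, 1.234565  ]), 'rotation': arra
[... 643 characters left out ...]
5,  0.68909514, -0.19458206,  1.56529497,  0.1572817 ,
        0.90252051, -0.21507659]), 'qd': array([-1.35532392e-03,  1.97644366e-04,  9.95735080e-04,  1.37759444e-04,
        7.78313032e-04,  3.87440045e-04,  4.99604497e-05]), 'joint_torque': array([ 7.46620481e-05, -5.27505934e+01, -1.26706325e+00, -1.53745919e+01,
       -5.18451689e-02, -7.72779058e-04,  3.25942665e-06]), 'tool_pos': array([ 0.21185663, -0.58801378,  0.30274664]), 'eef_rot': array([9.85089585e-01, 1.72042173e-01, 1.03876227e-05, 2.96410718e-05]), 'contact_force': array([ 0.50394642, -0.01625761,  0.45887784]), 'moment': array([-0.01121326,  0.02667051,  0.0200721 ]), 'finger_force': 0.0, 'opening': 1.0017952317848668}
```

View pics/top0.png

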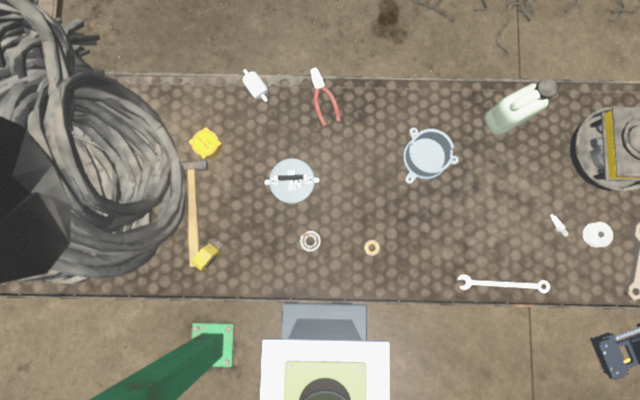

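View pics/scene0.png

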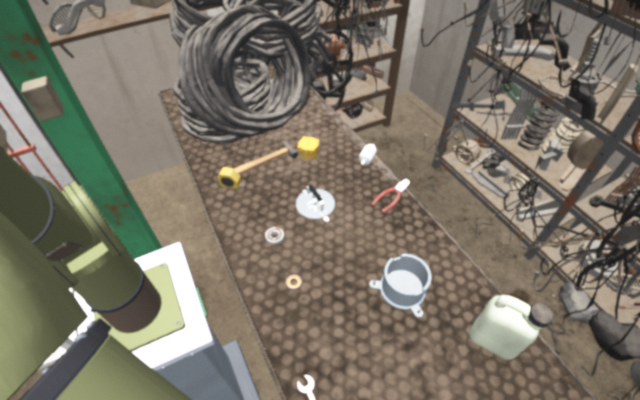

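The top view shows the cover at about (291,180) with its black grip, and ears at (268,182) and (316,180). The pot is at (429,154), and the bearings are at (310,241) and (372,248). I'll enlarge these.

```bash
python3 - <<'E'
from h import *
t=cv2.imread("pics/top0.png"); s=cv2.imread("pics/scene0.png")
def c(im,u,v,w=32,k=6): return cv2.resize(im[v-w:v+w,u-w:u+w],None,fx=k,fy=k,interpolation=cv2.INTER_CUBIC)
a=np.vstack([np.hstack([c(t,291,180,33,6)[:,:396],c(t,429,154,33,6)[:,:396]])])
cv2.imwrite("pics/crop1.png",a)
b=np.hstack([c(s,315,203,33,6),c(s,404,282,33,6)])
cv2.imwrite("pics/crop2.png",b)
for n in("top","scene"):
  for k in ("dip_pot","cover","cover_grip","grease_tin"):
    for d in r.silhouettes(n,k)[:1]:
      ys,xs=np.nonzero(d["pixels"]); print(n,k,round(d["confidence"],2),len(xs),xs.mean().round(1),ys.mean().round(1),xs.min(),xs.max(),ys.min(),ys.max(), [round(float(x),1) for y in cv2.fitEllipse(cv2.findContours(d["pixels"].astype(np.uint8),0,1)[0][0]) for x in np.atleast_1d(y)])
E
```

```text
top dip_pot 0.76 2003 427.1 153.8 404 456 128 182 [427.0, 154.0, 48.0, 56.1, 37.9]
top cover 0.75 1440 291.1 180.3 269 313 159 201 [291.2, 180.3, 42.6, 44.0, 73.8]
top cover_grip 0.94 1401 291.4 180.3 270 312 159 201 [291.6, 180.4, 42.2, 43.2, 62.7]
top grease_tin 0.84 655 206.6 143.8 191 221 128 158 [206.5, 143.7, 26.1, 30.5, 135.6]
scene dip_pot 0.93 2290 404.3 282.7 370 430 254 317 [404.0, 283.5, 54.0, 58.9, 156.1]
scene cover 0.73 917 315.2 202.5 297 334 184 217 [315.1, 202.4, 31.3, 37.5, 93.4]
scene cover_grip 0.78 913 315.3 202.6 297 334 184 218 [315.2, 202.5, 31.9, 37.2, 94.7]
scene grease_tin 0.73 397 308.6 147.4 299 318 136 159 [308.7, 147.4, 20.0, 23.5, 177.2]
```

View pics/crop1.png

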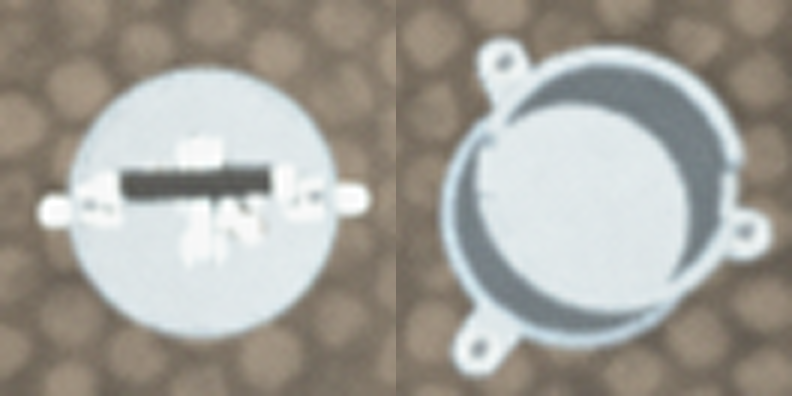

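View pics/crop2.png

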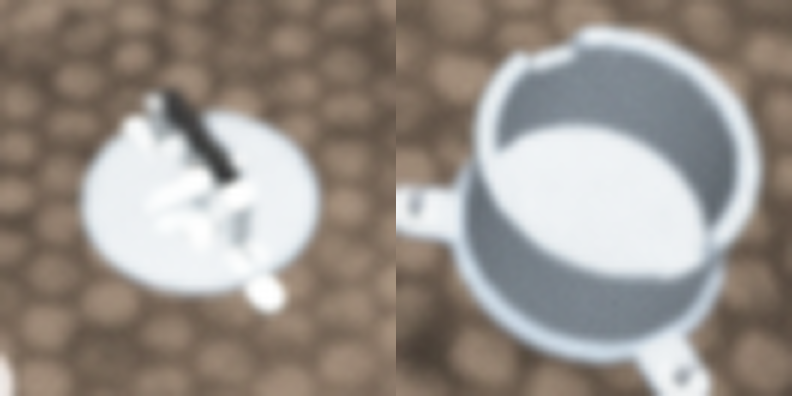

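The crops show the grip along image u in the top view, and pot notches near scene pixels (397,257) and (424,290). I'll rectify both views at rim and ear height to measure the centre and yaw.

```bash
cat >> h.py <<'E'
def rect(n,im,cx,cy,z,half=0.08,N=300):
    # world-aligned: image right = -y, image up = +x
    g=(np.arange(N)+.5)/N*2-1; U,V=np.meshgrid(g,g)
    P=np.c_[cx-V.ravel()*half,cy-U.ravel()*half,np.full(N*N,z)]
    m=proj(n,P).astype(np.float32).reshape(N,N,2)
    return cv2.remap(im,m[...,0],m[...,1],cv2.INTER_CUBIC)
E
python3 - <<'E'
from h import *
ims={n:cv2.imread(f"pics/{n}0.png") for n in("top","scene")}
A=(0.635,-0.255);B=(0.555,0.093)
print(proj("top",[[*A,.075],[*B,.012],[*B,0.058]]),proj("scene",[[*A,.075],[*B,.012]]))
row=[]
for n in ims:
    T=[]
    for (c,z,rad) in((A,.075,.0545),(B,.012,.059)):
        t=rect(n,ims[n],*c,z)
        cv2.circle(t,(150,150),int(rad/.08*150),(0,0,255),1); cv2.line(t,(145,150),(155,150),(0,0,255));cv2.line(t,(150,145),(150,155),(0,0,255));T.append(t)
    row.append(np.hstack(T))
cv2.imwrite("pics/rect.png",np.vstack(row))
E
```

```text
[[430.42373204 148.09421287]
 [292.24074079 181.22815848]
 [291.11245338 178.13322078]] [[409.14050583 270.86522139]
 [315.00274506 203.13461555]]
```

View pics/rect.png

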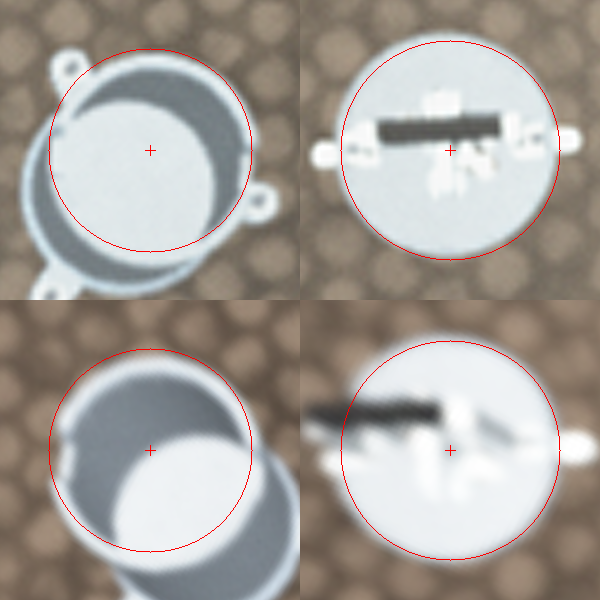

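The rectified tiles give a pot centre near (0.630,-0.257) with notches roughly along world y. The cover is near (0.557,0.093) with a yaw of about 3.4°. I'll move above the grip now and refine the numbers from the saved pictures.

Emit:
play_rows(
  translation=[
    [0.0577, -0.0092, 0],
    [0.0577, -0.0092, 0],
    [0.0577, -0.0092, 0],
    [0.0577, -0.0092, 0],
    [0.0577, -0.0092, 0],
    [0.0577, -0.0092, 0],
    [0.0577, -0.0092, 0],
    [0.0577, -0.0092, 0],
    [0.0577, -0.0092, 0],
    [0.0577, -0.0092, 0],
    [0.0577, -0.0092, 0],
    [0.0577, -0.0092, 0],
    [0.0577, -0.0092, 0],
    [0.0577, -0.0092, 0],
    [0, 0, 0],
    [0, 0, 0],
  ],
  delta_rot=[
    [0, 0, -5.26],
    [0, 0, -5.26],
    [0, 0, -5.26],
    [0, 0, -5.26],
    [0, 0, -5.26],
    [0, 0, -5.26],
    [0, 0, -5.26],
    [0, 0, -5.26],
    [0, 0, -5.26],
    [0, 0, -5.26],
    [0, 0, -5.26],
    [0, 0, -5.26],
    [0, 0, -5.26],
    [0, 0, -5.26],
    [0, 0, 0],
    [0, 0, 0],
  ],
  grip=[1, 1, 1, 1, 1, 1, 1, 1, 1, 1, 1, 1, 1, 1, 1, 1],
  squeeze=40,
)

```text
clock: 3.5
tool_pos: [0.5577, 0.0916, 0.3026]
eef_rot: [0.686, 0.728, -0.0, 0.0]
contact_force: [0.3, -0.9, -0.5]
opening: 0.999
finger_force: 0.0
```

```bash
cat > fit.py <<'E'
from h import *
ims={n:cv2.imread(f"pics/{n}0.png") for n in("top","scene")}
s=r.get_state(); print(s["clock"],s["tool_pos"],R.from_quat(s["eef_rot"]).as_matrix().round(3)[:,1],s["q"].round(2))
B=(0.557,0.093)
# grip: dark pixels rectified at grip top
for n in ims:
    g=cv2.cvtColor(rect(n,ims[n],*B,.066,.05,500),cv2.COLOR_BGR2GRAY)
    m=(g<95).astype(np.uint8); c=max(cv2.findContours(m,0,1)[0],key=cv2.contourArea)
    (u,v),(w,h),a=cv2.minAreaRect(c); k=.1/500
    print(n,"grip",B[0]-(v-250)*k,B[1]-(u-250)*k,w*k,h*k,a)
# circle edges: subpixel radial gradient on outer circle, both cams
def circ(n,c,z,rad,sgn):
    g=cv2.GaussianBlur(cv2.cvtColor(ims[n],cv2.COLOR_BGR2GRAY),(3,3),0).astype(np.float32)
    c=np.array(c)
    for it in range(8):
        th=np.radians(np.arange(0,360,3)); rr=np.arange(rad-.008,rad+.008,.0004)
        P=np.stack([c[0]+rr[None]*np.cos(th)[:,None],c[1]+rr[None]*np.sin(th)[:,None],np.full((len(th),len(rr)),z)],-1)
        uv=proj(n,P.reshape(-1,3)).astype(np.float32).reshape(len(th),len(rr),2)
        v=cv2.remap(g,uv[...,0],uv[...,1],cv2.INTER_LINEAR)
        d=-np.gradient(v,axis=1); i=d.argmax(1); ok=d.max(1)>3
        e=rr[i]-rad; w=ok&(abs(e-np.median(e[ok]))<.004)
        A=np.c_[np.cos(th),np.sin(th),np.ones(len(th))][w]
        x=np.linalg.lstsq(A,e[w],rcond=None)[0]; c=c+x[:2]
    return c.round(4),round(x[2]*1e3,2),w.sum()
for n in ims:
    print(n,"cover",circ(n,B,.012,.059,1)); print(n,"pot",circ(n,(.631,-.257),.075,.0545,1))
A=(.630,-.257)
row=[]
for n in ims:
    T=[]
    for y in(0,None):
        t=rect(n,ims[n],*A,.075,.065,390)
        if y is not None:
            for rad in(.0495,.0545): cv2.circle(t,(195,195),int(rad/.065*195),(0,0,255),1)
        T.append(t)
    row.append(np.hstack(T))
cv2.imwrite("pics/pot2.png",cv2.resize(np.vstack(row),(600,600)))
E
python3 fit.py
```

```text
3.5 [0.55767551 0.09156811 0.30263711] [ 0.998  0.06  -0.   ] [ 0.04  0.64 -0.48  1.74  0.38  0.85 -0.55]
top grip 0.5552750610351563 0.09489516296386719 0.007585641479492188 0.05864896850585938 87.7867660522461
scene grip 0.55142919921875 0.09091868896484374 0.06513531494140626 0.014078182983398439 4.063365936279297
top cover (array([0.5577, 0.0953]), np.float64(0.13), np.int64(110))
top pot (array([ 0.6296, -0.2569]), np.float64(1.96), np.int64(101))
scene cover (array([0.5554, 0.0954]), np.float64(1.1), np.int64(94))
scene pot (array([ 0.6276, -0.2583]), np.float64(2.62), np.int64(113))
```

View pics/pot2.png

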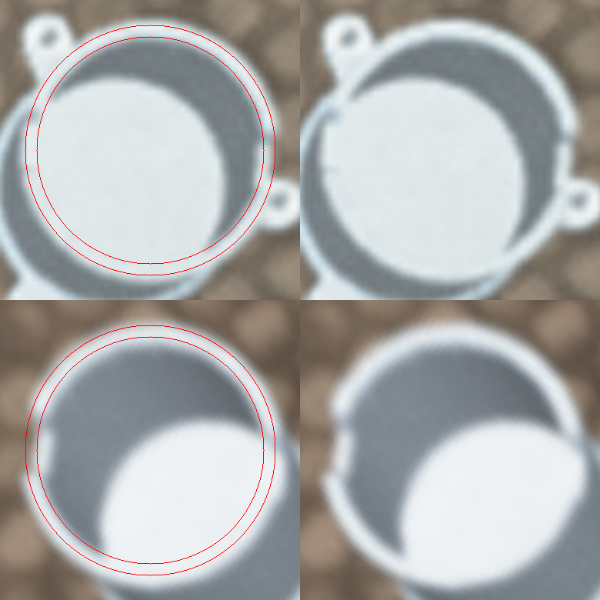

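In the rectified tiles the notch centres sit about 4.5° clockwise of world y, so pot yaw ≈ -4.4°. Both cameras agree on pot minus cover ≈ (0.072,-0.353). Next I descend and grasp.

Emit:
play_rows(
  translation=[
    [-0.0038, -0.001, 0.035],
    [0, 0, 0.04],
    [0, 0, 0.04],
    [0, 0, 0.04],
    [0, 0, 0.025],
    [0, 0, 0.0176],
    [0, 0, 0],
    [0, 0, 0],
    [0, 0, 0],
    [0, 0, 0],
    [0, 0, 0],
    [0, 0, 0],
    [0, 0, 0],
  ],
  delta_rot=[
    [0, 0, 0],
    [0, 0, 0],
    [0, 0, 0],
    [0, 0, 0],
    [0, 0, 0],
    [0, 0, 0],
    [0, 0, 0],
    [0, 0, 0],
    [0, 0, 0],
    [0, 0, 0],
    [0, 0, 0],
    [0, 0, 0],
    [0, 0, 0],
  ],
  grip=[1, 1, 1, 1, 1, 1, 1, -1, -1, -1, -1, -1, -1],
  squeeze=50,
)

```text
clock: 5.12
tool_pos: [0.5568, 0.0885, 0.1051]
eef_rot: [0.685, 0.728, -0.0, 0.0]
contact_force: [0.6, -0.2, -0.5]
opening: 0.339
finger_force: 0.0
```

Tool x points along +y, so the shift went the wrong way. The fingers are still clear of the grip, so I correct it before closing.

Emit:
play_rows(
  translation=[
    [0, 0, 0],
    [0.0068, 0, 0],
    [0, 0, 0],
    [0, 0, 0],
    [0, 0, 0],
    [0, 0, 0],
    [0, 0, 0],
    [0, 0, 0],
  ],
  delta_rot=[
    [0, 0, 0],
    [0, 0, 0],
    [0, 0, 0],
    [0, 0, 0],
    [0, 0, 0],
    [0, 0, 0],
    [0, 0, 0],
    [0, 0, 0],
  ],
  grip=[-0.2, -0.2, -0.2, -1, -1, -1, -1, -1],
  squeeze=50,
)

```text
clock: 6.12
tool_pos: [0.5565, 0.0951, 0.1051]
eef_rot: [0.686, 0.728, -0.0, 0.0]
contact_force: [-0.2, 0.3, -0.4]
opening: 0.128
finger_force: 50.0
```

Emit:
play_rows(
  translation=[
    [0, 0, -0.005],
    [0, 0, -0.01],
    [0, 0, -0.02],
    [0, 0, -0.025],
    [0, 0, -0.025],
    [0, 0, -0.02],
    [0, 0, -0.01],
    [0, 0, -0.005],
    [0, 0, 0],
  ],
  delta_rot=[
    [0, 0, 0],
    [0, 0, 0],
    [0, 0, 0],
    [0, 0, 0],
    [0, 0, 0],
    [0, 0, 0],
    [0, 0, 0],
    [0, 0, 0],
    [0, 0, 0],
  ],
  grip=[-1, -1, -1, -1, -1, -1, -1, -1, -1],
)

```text
clock: 7.25
tool_pos: [0.5561, 0.0951, 0.2248]
eef_rot: [0.685, 0.728, -0.0, -0.0]
contact_force: [-0.1, 0.0, -6.6]
opening: 0.128
finger_force: 50.0
```

Emit:
play_rows(
  translation=[
    [-0.01, 0.0014, 0],
    [-0.02, 0.0028, 0],
    [-0.0297, 0.0042, 0],
    [-0.0297, 0.0042, 0],
    [-0.0297, 0.0042, 0],
    [-0.0297, 0.0042, 0],
    [-0.0297, 0.0042, 0],
    [-0.0297, 0.0042, 0],
    [-0.0297, 0.0042, 0],
    [-0.0297, 0.0042, 0],
    [-0.0297, 0.0042, 0],
    [-0.0297, 0.0042, 0],
    [-0.02, 0.0028, 0],
    [-0.01, 0.0014, 0],
    [0, 0, 0],
    [0, 0, 0],
    [0, 0, 0],
  ],
  delta_rot=[
    [0, 0, 0],
    [0, 0, 0],
    [0, 0, 0],
    [0, 0, 0],
    [0, 0, 0],
    [0, 0, 0],
    [0, 0, 0],
    [0, 0, 0],
    [0, 0, 0],
    [0, 0, 0],
    [0, 0, 0],
    [0, 0, 2],
    [0, 0, 3],
    [0, 0, 2.8],
    [0, 0, 0],
    [0, 0, 0],
    [0, 0, 0],
  ],
  grip=[-1, -1, -1, -1, -1, -1, -1, -1, -1, -1, -1, -1, -1, -1, -1, -1, -1],
)

```text
clock: 9.38
tool_pos: [0.6268, -0.2568, 0.2253]
eef_rot: [0.733, 0.681, 0.0, -0.0]
contact_force: [0.4, 0.1, -5.9]
opening: 0.129
finger_force: 50.0
```

```bash
python3 - <<'E'
from h import *
s=r.get_state(); print(s["clock"],s["tool_pos"],np.degrees(np.arctan2(*R.from_quat(s["eef_rot"]).as_matrix()[[1,0],1])),s["contact_force"],s["opening"],s["q"].round(2))
z=np.zeros((330,360,3),np.uint8); T=[]
for n in("top","scene"):
    im=r.snapshot(n); cv2.imwrite(f"pics/{n}1.png",im)
    c=proj(n,[[.628,-.2575,.09]])[0].astype(int); w=50
    T.append(cv2.resize(im[c[1]-w:c[1]+w,c[0]-w:c[0]+w],(400,400),interpolation=cv2.INTER_CUBIC))
cv2.imwrite("pics/hang.png",np.hstack(T))
E
```

```text
9.375 [ 0.62682573 -0.25676608  0.22529066] -4.218115752579083 [ 0.39657307  0.05457133 -5.90146859] 0.12880818190370233 [ 0.55  0.88 -0.46  1.45  0.45  0.92 -0.11]
```

View pics/hang.png

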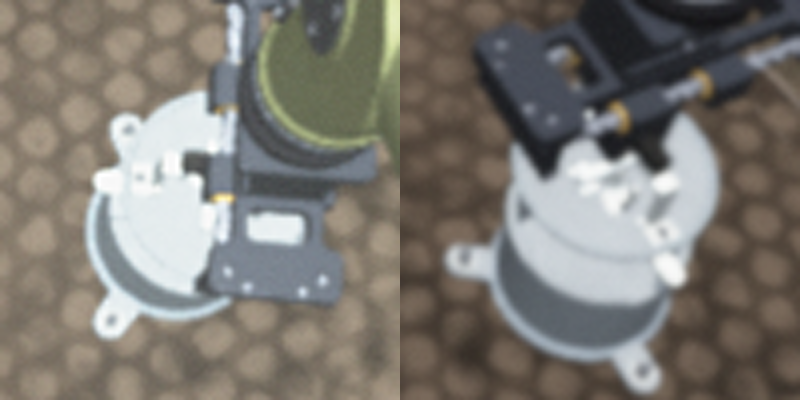

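The pair hangs hooked and level over the pot: the left ear is at crop (105,180) in the top view and the front ear at (672,270) in the scene view. One numeric check of the notch angles from the initial pictures, then I lower it.

```bash
python3 - <<'E'
from h import *
C={"top":(.6296,-.2569),"scene":(.6276,-.2583)}
for n in C:
    g=cv2.cvtColor(cv2.imread(f"pics/{n}0.png"),cv2.COLOR_BGR2GRAY).astype(np.float32)
    for a0 in(85,265):
        for rad in (.051,.0535,.056):
            th=np.radians(np.arange(a0-27,a0+28,3))
            P=np.c_[C[n][0]+rad*np.cos(th),C[n][1]+rad*np.sin(th),np.full(len(th),.075)]
            uv=proj(n,P).astype(np.float32)[None]
            print(n,a0-27,rad,cv2.remap(g,uv[...,0],uv[...,1],cv2.INTER_LINEAR)[0].astype(int))
E
```

```text
top 58 0.051 [219 221 227 226 212 199 210 229 232 232 232 230 232 227 220 225 228 226
 226]
top 58 0.0535 [227 224 228 224 205 184 193 217 226 223 222 220 223 217 212 219 220 224
 219]
top 58 0.056 [204 186 197 211 207 189 178 177 174 171 178 179 182 174 171 183 187 181
 183]
top 238 0.051 [212 210 208 207 209 222 224 212 205 204 204 198 176 173 196 216 210 202
 212]
top 238 0.0535 [225 227 223 222 221 229 216 180 161 161 161 160 157 173 206 226 226 222
 225]
top 238 0.056 [217 222 220 205 209 231 217 155 127 123 127 130 139 159 182 198 198 195
 183]
scene 58 0.051 [216 218 219 213 196 177 167 166 169 176 185 193 199 198 208 209 214 213
 214]
scene 58 0.0535 [224 227 227 218 195 167 146 133 131 135 146 156 161 178 203 223 223 224
 229]
scene 58 0.056 [206 210 209 198 175 150 133 119 113 122 130 134 140 152 184 194 198 197
 196]
scene 238 0.051 [235 235 235 236 237 239 240 240 239 239 236 228 215 204 203 212 218 222
 222]
scene 238 0.0535 [224 224 224 225 230 234 236 237 237 235 229 214 194 190 205 218 223 226
 227]
scene 238 0.056 [196 194 195 197 206 218 221 221 222 214 206 184 169 170 176 183 190 192
 192]
```

Emit:
play_rows(
  translation=[
    [-0.0009, 0.0015, 0.01],
    [0, 0, 0.015],
    [0, 0, 0.01],
    [0, 0, 0.004],
    [0, 0, 0.003],
    [0, 0, 0.003],
    [0, 0, 0.003],
    [0, 0, 0],
  ],
  delta_rot=[
    [0, 0, -0.4],
    [0, 0, 0],
    [0, 0, 0],
    [0, 0, 0],
    [0, 0, 0],
    [0, 0, 0],
    [0, 0, 0],
    [0, 0, 0],
  ],
  grip=[-1, -1, -1, -1, -1, -1, -1, -1],
)

```text
clock: 10.48
tool_pos: [0.6283, -0.2594, 0.1774]
eef_rot: [0.731, 0.682, 0.0, 0.0]
contact_force: [0.2, 1.4, -6.5]
opening: 0.132
finger_force: 50.0
```

Emit:
play_rows(
  translation=[
    [0, 0, 0.002],
    [0, 0, 0.002],
    [0, 0, 0.0015],
    [0, 0, 0],
    [0, 0, 0],
  ],
  delta_rot=[
    [0, 0, 0],
    [0, 0, 0],
    [0, 0, 0],
    [0, 0, 0],
    [0, 0, 0],
  ],
  grip=[-1, -1, -1, -1, -1],
)

```text
clock: 11.1
tool_pos: [0.6281, -0.2594, 0.1717]
eef_rot: [0.731, 0.682, 0.0, 0.0]
contact_force: [0.4, 0.3, -3.0]
opening: 0.126
finger_force: 50.0
```

The plate's weight has come off, so it rests on the notch floors. Next I press the cover gently onto the rim.

Emit:
play_rows(
  translation=[
    [0, 0, 0.001],
    [0, 0, 0.0005],
    [0, 0, 0],
    [0, 0, 0],
  ],
  delta_rot=[
    [0, 0, 0],
    [0, 0, 0],
    [0, 0, 0],
    [0, 0, 0],
  ],
  grip=[-1, -1, -1, -1],
)

```text
clock: 11.6
tool_pos: [0.6282, -0.2594, 0.1711]
eef_rot: [0.731, 0.682, 0.0, 0.0]
contact_force: [-2.5, 0.2, 5.2]
opening: 0.131
finger_force: 50.0
```

Emit:
play_rows(
  translation=[
    [0, 0, 0],
    [0, 0, 0],
    [0, 0, 0],
    [0, 0, 0],
    [0, 0, 0],
    [0, 0, 0],
  ],
  delta_rot=[
    [0, 0, 5],
    [0, 0, 5],
    [0, 0, 5],
    [0, 0, 5],
    [0, 0, 0],
    [0, 0, 0],
  ],
  grip=[-1, -1, -1, -1, -1, -1],
)

```text
clock: 12.35
tool_pos: [0.6291, -0.2595, 0.1711]
eef_rot: [0.838, 0.546, 0.001, 0.001]
contact_force: [-0.8, 0.4, 5.4]
opening: 0.131
finger_force: 50.0
```

```bash
python3 - <<'E'
from h import *
s=r.get_state(); print(s["tool_pos"],np.degrees(np.arctan2(*R.from_quat(s["eef_rot"]).as_matrix()[[1,0],1])),s["contact_force"],s["moment"],s["opening"])
E
```

```text
[ 0.62905187 -0.25948133  0.17114033] -23.87249033998154 [-0.84090728  0.42251415  5.35946172] [-0.04633558 -0.02542919 -0.05531916] 0.1305313282515261
```

Emit:
play_rows(
  translation=[
    [0, 0, 0],
    [0, 0, 0],
    [0, 0, 0],
    [0, 0, 0],
    [0, 0, 0],
    [0, 0, 0],
    [0, 0, 0],
    [0, 0, 0],
    [0, 0, 0],
    [0, 0, 0],
  ],
  delta_rot=[
    [0, 0, 5],
    [0, 0, 5],
    [0, 0, 5],
    [0, 0, 5],
    [0, 0, 5],
    [0, 0, 5],
    [0, 0, 5],
    [0, 0, 5],
    [0, 0, 0],
    [0, 0, 0],
  ],
  grip=[-1, -1, -1, -1, -1, -1, -1, -1, -1, -1],
)

```text
clock: 13.6
tool_pos: [0.6289, -0.2594, 0.1711]
eef_rot: [0.974, 0.226, 0.001, 0.001]
contact_force: [-1.2, 1.0, 6.3]
opening: 0.13
finger_force: 50.0
```

```bash
python3 - <<'E'
from h import *
s=r.get_state(); print(s["tool_pos"],np.degrees(np.arctan2(*R.from_quat(s["eef_rot"]).as_matrix()[[1,0],1])),s["contact_force"],s["moment"],s["opening"])
T=[]
for n in("top","scene"):
    im=r.snapshot(n); c=proj(n,[[.628,-.2575,.09]])[0].astype(int); w=40
    T.append(cv2.resize(im[c[1]-w:c[1]+w,c[0]-w:c[0]+w],(400,400),interpolation=cv2.INTER_CUBIC))
cv2.imwrite("pics/twist.png",np.hstack(T))
E
```

```text
[ 0.62892812 -0.25937083  0.17110659] -63.82486337890131 [-1.15471066  1.02856232  6.27485628] [0.03172127 0.12924146 0.15048036] 0.13037295440598962
```

View pics/twist.png

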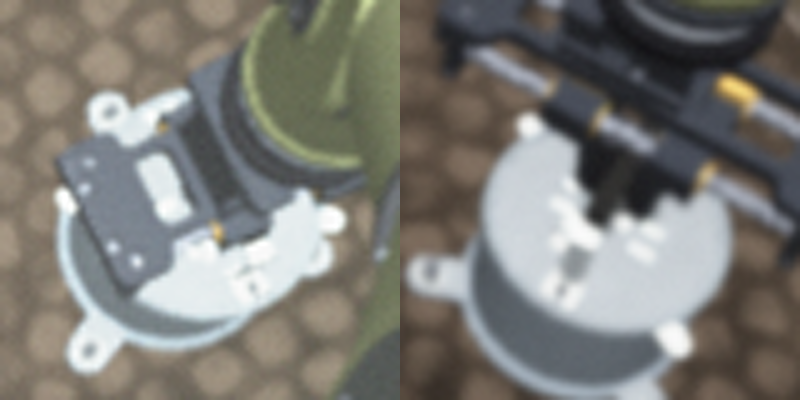

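Both ears show in the notches: scene crop (527,125) and (675,340), top crop (65,200) and (333,218). I'll work out the plate yaw from them.

```bash
python3 - <<'E'
from h import *
for n,a in(("scene",[(127,125),(275,340)]),("top",[(65,200),(333,218)])):
    c=proj(n,[[.628,-.2575,.09]])[0].astype(int)
    P=back(n,[c-40+(np.array(p)-2)/5 for p in a],.069); d=P[0]-P[1]
    print(n,P.round(4).tolist(),P.mean(0).round(4),np.degrees(np.arctan2(-d[0],d[1])),np.hypot(*d[:2]))
E
```

```text
scene [[0.6317, -0.1928, 0.069], [0.6249, -0.3235, 0.069]] [ 0.6283 -0.2581  0.069 ] -2.985178973737157 0.13089655233908137
top [[0.634, -0.1914, 0.069], [0.6272, -0.326, 0.069]] [ 0.6306 -0.2587  0.069 ] -2.879702772446086 0.1347751686039994
```

The plate yaw is about -3°, so the relative turn is about 61°, which lines the slot up with the T-bar. I'll lift gently and watch the force.

Emit:
play_rows(
  translation=[
    [0, 0, -0.002],
    [0, 0, -0.002],
    [0, 0, -0.003],
    [0, 0, -0.003],
    [0, 0, 0],
    [0, 0, 0],
  ],
  delta_rot=[
    [0, 0, 0],
    [0, 0, 0],
    [0, 0, 0],
    [0, 0, 0],
    [0, 0, 0],
    [0, 0, 0],
  ],
  grip=[-1, -1, -1, -1, -1, -1],
)

```text
clock: 14.45
tool_pos: [0.628, -0.2593, 0.1801]
eef_rot: [0.974, 0.225, -0.0, 0.0]
contact_force: [0.7, 0.1, -2.4]
opening: 0.127
finger_force: 50.0
```

The cover is past the 16 mm hook limit and carries only its own weight, so it is free. I'll raise it a hand's breadth.

Emit:
play_rows(
  translation=[
    [0, 0, -0.005],
    [0, 0, -0.008],
    [0, 0, -0.012],
    [0, 0, -0.015],
    [0, 0, -0.015],
    [0, 0, -0.012],
    [0, 0, -0.008],
    [0, 0, -0.005],
    [0, 0, 0],
    [0, 0, 0],
    [0, 0, 0],
    [0, 0, 0],
  ],
  delta_rot=[
    [0, 0, 0],
    [0, 0, 0],
    [0, 0, 0],
    [0, 0, 0],
    [0, 0, 0],
    [0, 0, 0],
    [0, 0, 0],
    [0, 0, 0],
    [0, 0, 0],
    [0, 0, 0],
    [0, 0, 0],
    [0, 0, 0],
  ],
  grip=[-1, -1, -1, -1, -1, -1, -1, -1, -1, -1, -1, -1],
)

```text
clock: 15.95
tool_pos: [0.628, -0.2593, 0.2598]
eef_rot: [0.974, 0.225, -0.0, -0.0]
contact_force: [0.7, -0.3, -2.7]
opening: 0.128
finger_force: 50.0
```

```bash
python3 - <<'E'
from h import *
s=r.get_state(); print(s["clock"],s["tool_pos"],s["contact_force"],s["opening"],s["finger_force"])
T=[]
for n in("top","scene"):
    im=r.snapshot(n); c=proj(n,[[.628,-.2575,.11]])[0].astype(int); w=50
    T.append(cv2.resize(im[c[1]-w:c[1]+w,c[0]-w:c[0]+w],(400,400),interpolation=cv2.INTER_CUBIC))
cv2.imwrite("pics/up.png",np.hstack(T))
E
```

```text
15.95 [ 0.62798212 -0.25932078  0.25981205] [ 0.68341184 -0.29918993 -2.66457009] 0.1281593453127439 49.99571029096842
```

View pics/up.png

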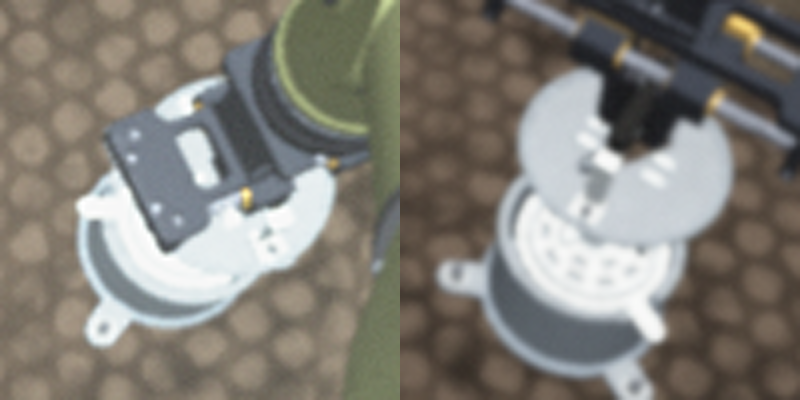

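The slotted plate sits in the pot with its ear in the notch (scene crop 648,318). The cover is held level above it, so I'm handing in.

```bash
python3 -c "
from plant import r
print(r.finish_job())"
```

```text
the job is handed in; nothing more can be done
None
```

I set the drain plate into the pot's notches, unhooked the cover and handed the job in with it gripped level, about 99 mm above the plate; the hand-in returned no verdict.

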